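# Sort the spice rack

## Task

Put the condiments away in the wooden rack, one to a bore and standing upright right down in it: the green-lidded jar in the bore with the green strip, the black-lidded jar in the black one, the salt shaker in the white one and the tin in the red one. Two of them have been put in the rack already, in bores that may not be theirs, so work out the order and free a bore before you fill it. Do not tip anything over, and leave the coffee jar, the smoked glass and the garlic where they stand.

Things in the scene. Friction and masses are not known exactly. Their poses are not given: they have to be found in the camera images.
- green_lid_jar: Spice jar with a green lid, glass with a label. Round, 46 mm in diameter, 106 mm tall, the lid (45 mm in diameter) from 85 mm up; about 0.11 kg. Origin: centre of its underside, z up along its axis; it stands upright. It may start on the worktop or inside another thing's bore.
- black_lid_jar: Spice jar with a black lid, glass with a label. Round, 44 mm in diameter, 105 mm tall, the lid from 85 mm up; about 0.11 kg. Origin: centre of its underside, z up along its axis; it stands upright. It may start on the worktop or inside a bore.
- salt_shaker: White salt shaker with a light grey domed top. Round, 44 mm in diameter, 90 mm tall, narrowing to 34 mm in diameter at the top part above about 70 mm; about 0.1 kg. Origin: centre of its underside, z up along its axis; it stands upright. It may start on the worktop or inside a bore, perhaps its own.
- tin: Food tin with a red and cream label. Round, 57 mm in diameter, 72 mm tall; about 0.18 kg. Origin: centre of its underside, z up along its axis; it stands upright. It starts on the worktop, among the bystanders; once in its bore its top 27 mm stand out.
- bore_green (a point): Centre of the mouth (rim 45 mm above the worktop) of the round upright bore in the pale wooden block with a green strip on its front face and front top edge. Bore 56 mm in diameter with a 3 mm chamfer, right through to the worktop, so a thing in it stands on the worktop itself. Place of the green-lidded jar. Axes x, y parallel to the rack's.
- bore_black (a point): Centre of the mouth (rim 45 mm above the worktop) of the round upright bore in the pale wooden block with a black strip on its front face and front top edge. Bore 56 mm in diameter with a 3 mm chamfer, right through to the worktop, so a thing in it stands on the worktop itself. Place of the black-lidded jar. Axes x, y parallel to the rack's.
- bore_white (a point): Centre of the mouth (rim 45 mm above the worktop) of the round upright bore in the pale wooden block with a white strip on its front face and front top edge. Bore 56 mm in diameter with a 3 mm chamfer, right through to the worktop, so a thing in it stands on the worktop itself. Place of the salt shaker. Axes x, y parallel to the rack's.
- bore_red (a point): Centre of the mouth (rim 45 mm above the worktop) of the round upright bore in the pale wooden block with a red strip on its front face and front top edge. Bore 68 mm in diameter with a 3 mm chamfer, right through to the worktop, so a thing in it stands on the worktop itself. Place of the tin. Axes x, y parallel to the rack's.
- rack: Fixed wooden rack with the four bore blocks side by side along its y axis, their order varies; bore centres at y = -120, -40, 40, 120 mm, x = 0. 345 mm long; the front (-x side, towards the robot, with the coloured strips) is 59 mm from the bore centres, the back 51 mm; all of it 45 mm high. Origin: middle of the row, on the worktop; z up.
- coffee_jar: Bystander: glass coffee jar with a dark lid, 68 mm in diameter, 133 mm tall, loose. Origin: centre of its underside.
- smoked_glass: Bystander: dark smoked drinking glass, 67 mm in diameter, 134 mm tall, loose. Origin: centre of its underside.
- garlic: Bystander: whole garlic bulb, about 60 mm across, 58 mm tall, loose. Origin: centre of its underside.

How it is judged:
By the outcome, as a careful person would: the job done as asked, in the order asked, and still so for the second after the job is handed in, with the robot touching nothing.
It also fails if it takes over 72 s, if anything falls off the work surface, if the arm or the gripper's body presses on something with over 40 N, if the wrist force passes 120 N, or if a joint passes its speed limit or range.

## Robot

A 6-joint arm with a two-finger parallel gripper is mounted at the origin on a cart in front of the work surface, level with it; the furniture and walls round the work are solid. World frame = base frame: x ahead of the robot, y to its left, z up, the work surface at z = 0. Lengths are in m, angles in rad, forces in N, time in s.
With the tool pointing down it reaches from about 0.225 to 0.875 m from the base axis. Payload 3.4 kg.
Tool frame: the origin (TCP) lies on the centre line of the jaws, within the pads' length; the fingertips stand 17 mm ahead of it and the grasp point (between the pads) lies 2 mm behind it; z points along the fingers, y is the line along which they close (so a half turn about z gives the same grasp; the last joint's range is limited). The gripper opens to 85 mm and grips with 20 to 120 N. Pads are 22 mm wide; open, the fingers measure 114 mm over their backs; the gripper's body (76 mm by 85 mm) begins 54 mm behind the grasp point. The pads swing forward as they close: fully open they stand 13 mm farther back than shut.
Start: joints at [1.143, 0.276, 1.505, -0, 1.361, -0.121], TCP at [0.174, 0.548, 0.248] pointing down, gripper open.
Joint ranges: [-2.89, 2.89], [-0.75, 2.08], [0.22, 2.7], [-1.18, 4.32], [0.11, 2.71], [-2.7, 2.7]. Speed limits (rad/s): [2.57, 2.57, 3.14, 3.14, 3.14, 3.14].

## Interface

Orientations are given as a unit quaternion [w, x, y, z].
In Python, from rig import manip gives the robot as it stands.
- The arm moves only by the tool move_arm, never from a script. Its argument "steps" is one flat list of numbers, 7 for each row, row after row: the turn, a rotation vector about the world's x, y, z normalised to -1 to 1, where 1 is 360 degrees, then the shift along the world's x, y, z normalised to -1 to 1, where 1 is 1 m, then the opening, from -1 (shut) to 1 (fully open). A call has exactly 10 rows; each row is the pose to reach, as a shift and turn from the pose commanded when the call began, turning the shorter way round; what a row does not reach only later rows make up. A row lasts 1/10 s, in which the tool goes at most 50 mm and 8.59 degrees, less where a joint would pass 70% of its speed; a pose out of reach is approached as far as the arm can. A call with a number of a shift or a turn outside -1 to 1 is refused whole. A call with a gripper value outside its range is refused whole. The fingers move at their own pace and stop on an object; "squeeze" is the grip in N (left out, the last holds). Time passes only in rows, so rows that repeat a pose let the fingers close, or fill a call up. It gives the time, the measured TCP pose, the force, the opening and the grip force at its end, in the units of the state.
- manip.get_state(): the state, without advancing time (a new reading comes with each control period).
- manip.get_image(name): name is "side" or "top"; returns a dict with "pixels" (480x640x3 uint8, blue, green, red), "fx", "fy", "cx", "cy" (pixels), "R" (3x3) and "t" (3): a world point X has camera coordinates R X + t. Camera axes: x right, y down, z forward; pixel columns grow to the right and rows downward; lengths in m; the calibration is good to about 2 mm. A picture is of the moment at which its call begins. There is no depth.
- manip.sign_off(): hands the job in; it is judged then, once.
The state is a dict: "clock": time; "qpos": joint angles; "qd": joint speeds; "effort": joint torques, N m; "position": TCP position; "ee_rot": TCP orientation; "contact_force": force on the tool from outside, world axes, zero at the start; "moment": the same for the moment, N m; "width": finger opening in m; "gripper_force": force on a finger pad.
Only numpy, scipy, OpenCV 4.12 (cv2) and the standard library are available. Lean on these libraries where they do the work, as an engineer would, in place of code of your own. Each camera call takes 0.05 s, during which the arm holds its last target. There are 200 camera calls.

## Working session

There is one attempt and no reset: what is moved stays moved. The work goes in short steps, Python scripts to look and compute and a tool call to move; the robot and the scene stay as the last step left them, time stands still between calls to the robot, and variables do not carry over. Pictures are saved under pics/ and viewed, at most 10 in all, crops included, and the job is handed in when it is done.

Besides the shell and the picture viewer there is one more tool, called after "Call:" as a command line: name --argument value ..., lists and objects as JSON in quotes. move_arm: Moves the arm, as the interface text tells. Scaled input: -1 to 1 covers 1 m each way for a shift and 360 degrees each way for a turn. Its arguments: {"type":"object","properties":{"steps":{"type":"array"},"squeeze":{"type":"number"}},"required":["steps"]}

```bash
mkdir -p pics; python3 - <<'E'
from rig import manip
import cv2,json
for n in("top","side"):
    d=manip.get_image(n);cv2.imwrite(f"pics/{n}0.png",d["pixels"])
    print(n,d["fx"],d["fy"],d["cx"],d["cy"],d["R"],d["t"])
s=manip.get_state();print(s)
E
```

```text
top 587.7307530442059 587.7307530442059 320.23156164496066 242.80499304065657 [[-0.0210126  -0.99977081 -0.00409792]
 [-0.99430413  0.02132573 -0.10442463]
 [ 0.10448809  0.00188034 -0.99452436]] [0.01782047 0.55197926 1.32693242]
side 541.5046398129443 541.5046398129443 322.09891101663635 240.41773780899183 [[ 0.85699761 -0.51526186 -0.00776547]
 [-0.27928462 -0.45174413 -0.84730593]
 [ 0.43307642  0.72830794 -0.53104836]] [-0.45806608  0.2048209   0.8580781 ]
{'clock': 0.1, 'qpos': array([ 1.14301996e+00,  2.76519542e-01,  1.50600909e+00, -3.02883387e-05,
        1.36070829e+00, -1.20999328e-01]), 'qd': array([ 0.00124288, -0.00039051, -0.00347286,  0.00012562,  0.00128227,
        0.00104625]), 'effort': array([ 8.23733935e-04, -4.17695332e+01, -2.46407479e+01, -1.14111249e-04,
        5.71675351e-03,  1.19666871e-05]), 'position': array([0.17346989, 0.54773795, 0.24753214]), 'ee_rot': array([-2.08508695e-04,  1.52784554e-01,  9.88259179e-01, -7.95390583e-04]), 'contact_force': array([ 0.26887428, -0.10304727,  0.46851986]), 'moment': array([-0.02719433,  0.01615394,  0.07560629]), 'gripper_force': 0.0, 'width': 0.08541182272612921}
```

View pics/top0.png

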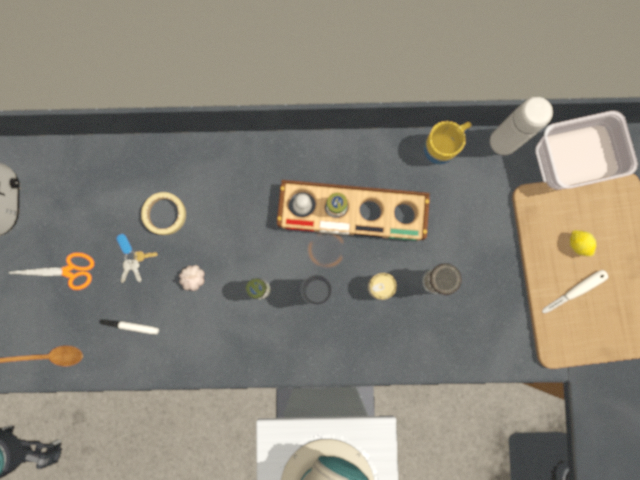

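View pics/side0.png

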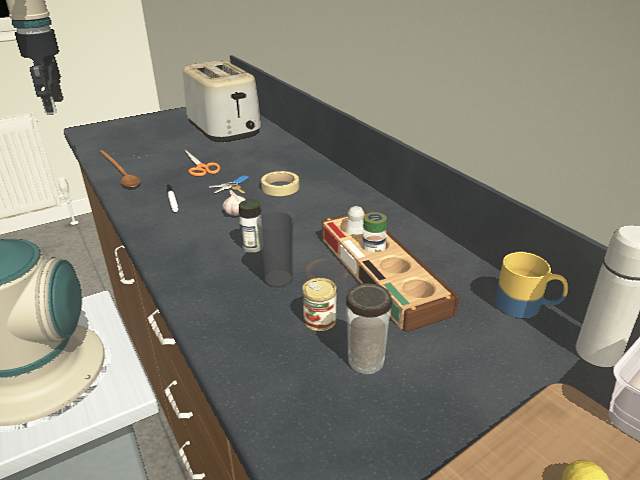

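The top view shows the rack's bores from left to right as red, white, black and green. The salt shaker is in red (302,203) and the green jar is in white (336,204). On the worktop are the black jar (258,288), the glass (316,290), the tin (382,286) and the coffee jar (441,279). I'll enlarge this to get the centres.

```bash
cat > h.py <<'E'
import numpy as np,cv2
from rig import manip
def ray(d,u,v,z):
    K=np.array([(u-d["cx"])/d["fx"],(v-d["cy"])/d["fy"],1.]);R=np.array(d["R"]);t=np.array(d["t"])
    c=-R.T@t;r=R.T@K;return c+r*(z-c[2])/r[2]
def proj(d,X):
    p=np.array(d["R"])@np.array(X)+np.array(d["t"]);return d["fx"]*p[0]/p[2]+d["cx"],d["fy"]*p[1]/p[2]+d["cy"]
E
python3 - <<'E'
from h import *
im=cv2.imread("pics/top0.png")[170:310,240:470]
cv2.imwrite("pics/c1.png",cv2.resize(im,None,fx=3.4,fy=3.4,interpolation=cv2.INTER_CUBIC))
E
```

```text
(no output)
```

View pics/c1.png

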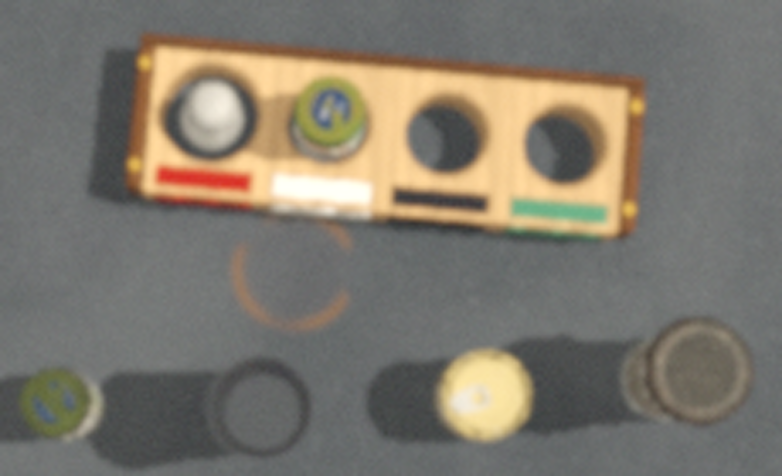

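```bash
python3 - <<'E'
from h import *
d=manip.get_image("top")
P=dict(bblack=(448,133,.045),bgreen=(566,143,.045),bred=(210,114,.045),salt=(214,105,.085),green=(332,112,.106),black=(57,402,.105),tin=(485,394,.072),coffee=(701,370,.133),glass=(263,407,.134))
W={}
for k,(u,v,z) in P.items():
    W[k]=ray(d,240+(u+.5)/3.4-.5,170+(v+.5)/3.4-.5,z);print(k,W[k].round(4))
a=W["bred"]-W["bgreen"];print(np.hypot(*a[:2]),np.degrees(np.arctan2(-a[0],a[1])))
s=manip.get_image("side")
im=s["pixels"].copy()
for k in W:
    u,v=proj(s,W[k]);cv2.circle(im,(int(u*1),int(v)),1,(255,0,255),-1)
cv2.imwrite("pics/s1.png",cv2.resize(im[180:390,225:465],None,fx=2.8,fy=2.8,interpolation=cv2.INTER_CUBIC))
E
```

```text
bblack [ 0.6265 -0.1129  0.045 ]
bgreen [ 0.6179 -0.1921  0.045 ]
bred [0.6429 0.0473 0.045 ]
salt [0.6419 0.0433 0.085 ]
green [ 0.6319 -0.0333  0.106 ]
black [0.4493 0.1459 0.105 ]
tin [ 0.4496 -0.1294  0.072 ]
coffee [ 0.4598 -0.2579  0.133 ]
glass [0.4426 0.0148 0.134 ]
0.24079090495442346 -5.958365099334179
```

View pics/s1.png

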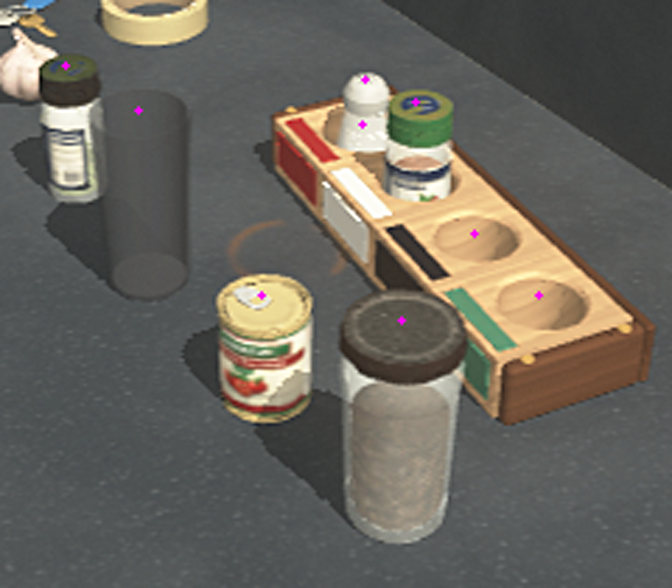

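The side view confirms the black jar on the worktop, the green jar in white and the salt shaker in red, and the reprojected centres land on the objects. First I'll go to the green jar, closing along the rack's x.

Call:
move_arm --steps '[0,0,-0.0218,0.028,-0.035,0,1,0,0,-0.0436,0.056,-0.07,0,1,0,0,-0.0654,0.084,-0.105,0,1,0,0,-0.0872,0.112,-0.14,0,1,0,0,-0.109,0.14,-0.175,0,1,0,0,-0.1308,0.168,-0.21,0,1,0,0,-0.1526,0.196,-0.245,0,1,0,0,-0.1744,0.224,-0.28,0,1,0,0,-0.1962,0.252,-0.315,0,1,0,0,-0.218,0.28,-0.35,0,1]' --squeeze 40

```text
clock: 1.2
position: [0.4545, 0.1966, 0.2484]
ee_rot: [-0.0, 0.745, 0.667, 0.0]
contact_force: [1.4, 1.5, -0.8]
width: 0.0854
gripper_force: 0.0
```

Call:
move_arm --steps '[0,0,0,0.0255,-0.033,-0.005,1,0,0,0,0.051,-0.066,-0.01,1,0,0,0,0.0765,-0.099,-0.015,1,0,0,0,0.102,-0.132,-0.02,1,0,0,0,0.1275,-0.165,-0.025,1,0,0,0,0.153,-0.198,-0.03,1,0,0,0,0.178,-0.23,-0.035,1,0,0,0,0.178,-0.23,-0.05,1,0,0,0,0.178,-0.23,-0.065,1,0,0,0,0.178,-0.23,-0.08,1]'

```text
clock: 2.2
position: [0.6317, -0.0324, 0.1672]
ee_rot: [-0.0, 0.744, 0.668, -0.0]
contact_force: [-0.2, -0.5, 0.2]
width: 0.0854
gripper_force: 0.0
```

Next I'll go down to z=0.078 and close.

Call:
move_arm --steps '[0,0,0,0,0,-0.03,1,0,0,0,0,-0.06,1,0,0,0,0,-0.08,1,0,0,0,0,-0.09,1,0,0,0,0,-0.09,1,0,0,0,0,-0.09,-1,0,0,0,0,-0.09,-1,0,0,0,0,-0.09,-1,0,0,0,0,-0.09,-1,0,0,0,0,-0.09,-1]'

```text
validation failed for argument at $.st...
```

```bash
python3 -c "
from rig import manip
s=manip.get_state();print(s['clock'],s['position'],s['width'])"
```

```text
2.2 [ 0.63169968 -0.03240356  0.16721689] 0.08540707294032258
```

Call:
move_arm --steps '[0,0,0,0,0,-0.02,1,0,0,0,0,-0.04,1,0,0,0,0,-0.06,1,0,0,0,0,-0.07,1,0,0,0,0,-0.08,1,0,0,0,0,-0.085,1,0,0,0,0,-0.09,1,0,0,0,0,-0.09,1,0,0,0,0,-0.09,0.5,0,0,0,0,-0.09,0.2]'

```text
validation failed for argument at $.st...
```

The same call has now been refused twice and nothing moved: the clock is still 2.2 s. I'll retry a simple descent with no repeated rows and with squeeze stated, to see what the validator objects to.

Call:
move_arm --steps '[0.0,0.0,0.0,0.0,0.0,-0.015,1.0,0.0,0.0,0.0,0.0,-0.03,1.0,0.0,0.0,0.0,0.0,-0.045,1.0,0.0,0.0,0.0,0.0,-0.055,1.0,0.0,0.0,0.0,0.0,-0.065,1.0,0.0,0.0,0.0,0.0,-0.07,1.0,0.0,0.0,0.0,0.0,-0.075,1.0,0.0,0.0,0.0,0.0,-0.08,1.0,0.0,0.0,0.0,0.0,-0.085,1.0,0.0,0.0,0.0,0.0,-0.09,1.0]' --squeeze 40

```text
validation failed for argument at $.st...
```

Call:
move_arm --steps '[0,0,0,0.0005,-0.0005,-0.015,1,0,0,0,0.0005,-0.0005,-0.03,1,0,0,0,0.0005,-0.0005,-0.045,1,0,0,0,0.0005,-0.0005,-0.055,1,0,0,0,0.0005,-0.0005,-0.065,1,0,0,0,0.0005,-0.0005,-0.07,1,0,0,0,0.0005,-0.0005,-0.075,1,0,0,0,0.0005,-0.0005,-0.08,1,0,0,0,0.0005,-0.0005,-0.085,1,0,0,0,0.0005,-0.0005,-0.09,1]'

```text
clock: 3.2
position: [0.6323, -0.0324, 0.0783]
ee_rot: [0.0, 0.743, 0.669, 0.0]
contact_force: [-0.8, -0.2, -0.4]
width: 0.0853
gripper_force: 0.0
```

That one went through, so either all-zero x/y shifts are refused or the fault comes and goes. I'll keep a tiny x/y shift in every row. Now close.

Call:
move_arm --steps '[0,0,0,0.0005,-0.0005,0.0005,-1,0,0,0,0.0005,-0.0005,0.0005,-1,0,0,0,0.0005,-0.0005,0.0005,-1,0,0,0,0.0005,-0.0005,0.0005,-1,0,0,0,0.0005,-0.0005,0.0005,-1,0,0,0,0.0005,-0.0005,0.0005,-1,0,0,0,0.0005,-0.0005,0.0005,-1,0,0,0,0.0005,-0.0005,0.001,-1,0,0,0,0.0005,-0.0005,0.001,-1,0,0,0,0.0005,-0.0005,0.001,-1]'

```text
clock: 4.2
position: [0.6328, -0.0328, 0.0794]
ee_rot: [0.0, 0.743, 0.669, 0.0]
contact_force: [1.0, 0.2, 1.6]
width: 0.0443
gripper_force: 41.1
```

Call:
move_arm --steps '[0,0,0,0.0005,-0.0005,0.025,-1,0,0,0,0.0005,-0.0005,0.05,-1,0,0,0,0.0005,-0.0005,0.07,-1,0,0,0,-0.002,-0.02,0.08,-1,0,0,0,-0.005,-0.05,0.08,-1,0,0,0,-0.008,-0.085,0.08,-1,0,0,0,-0.011,-0.12,0.08,-1,0,0,0,-0.013,-0.14,0.08,-1,0,0,0,-0.0145,-0.155,0.08,-1,0,0,0,-0.0148,-0.159,0.08,-1]'

```text
clock: 5.2
position: [0.6171, -0.193, 0.1585]
ee_rot: [-0.001, 0.744, 0.668, -0.0]
contact_force: [0.1, 0.1, -0.4]
width: 0.0442
gripper_force: 41.4
```

```bash
python3 - <<'E'
from h import *
s=manip.get_image("side");t=manip.get_image("top")
a=cv2.resize(s["pixels"][170:350,290:480],None,fx=2,fy=2);b=cv2.resize(t["pixels"][150:330,250:460],None,fx=2,fy=2)
cv2.imwrite("pics/a2.png",np.hstack([a,b]))
E
```

```text
(no output)
```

View pics/a2.png

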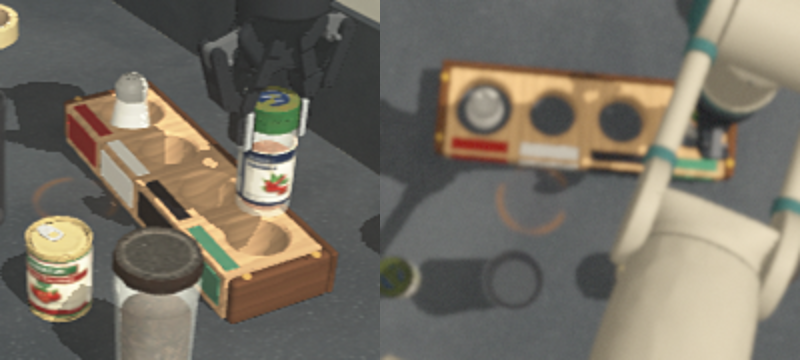

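The left half shows the green jar held upright above the green bore, with its bottom near (265,208) in the crop. The white and black bores are free and the salt shaker is still in red. Now lower it.

Call:
move_arm --steps '[0,0,0,0.0005,0.0005,-0.012,-1,0,0,0,0.0005,0.0005,-0.024,-1,0,0,0,0.0005,0.0005,-0.034,-1,0,0,0,0.0005,0.0005,-0.042,-1,0,0,0,0.0005,0.0005,-0.05,-1,0,0,0,0.0005,0.0005,-0.058,-1,0,0,0,0.0005,0.0005,-0.066,-1,0,0,0,0.0005,0.0005,-0.073,-1,0,0,0,0.0005,0.0005,-0.078,-1,0,0,0,0.0005,0.0005,-0.079,-1]'

```text
clock: 6.3
position: [0.618, -0.1913, 0.0796]
ee_rot: [-0.0, 0.744, 0.669, -0.0]
contact_force: [0.5, -0.2, -1.0]
width: 0.0448
gripper_force: 41.4
```

Call:
move_arm --steps '[0,0,0,0.0003,0.0003,0.0005,1,0,0,0,0.0003,0.0003,0.0005,1,0,0,0,0.0003,0.0003,0.0005,1,0,0,0,0.0003,0.0003,0.0005,1,0,0,0,0.0003,0.0003,0.0005,1,0,0,0,0.0003,0.0003,0.0005,1,0,0,0,0.0003,0.0003,0.02,1,0,0,0,0.0003,0.0003,0.045,1,0,0,0,0.0003,0.0003,0.07,1,0,0,0,0.0003,0.0003,0.08,1]'

```text
clock: 7.3
position: [0.62, -0.1915, 0.163]
ee_rot: [0.002, 0.743, 0.669, 0.001]
contact_force: [0.3, 0.4, 0.1]
width: 0.0855
gripper_force: 0.0
```

Call:
move_arm --steps '[0,0,0,0.001,0.01,0.005,1,0,0,0,0.003,0.04,0.005,1,0,0,0,0.006,0.08,0.005,1,0,0,0,0.01,0.12,0.005,1,0,0,0,0.015,0.16,0.005,1,0,0,0,0.019,0.195,0.005,1,0,0,0,0.022,0.22,0.005,1,0,0,0,0.0235,0.232,0,1,0,0,0,0.024,0.235,-0.02,1,0,0,0,0.024,0.235,-0.04,1]'

```text
clock: 8.3
position: [0.6423, 0.0447, 0.1191]
ee_rot: [-0.0, 0.743, 0.669, -0.0]
contact_force: [-0.7, -0.5, -0.9]
width: 0.0853
gripper_force: 0.0
```

```bash
python3 - <<'E'
from h import *
s=manip.get_image("side");t=manip.get_image("top")
a=cv2.resize(s["pixels"][170:350,290:480],None,fx=2,fy=2);b=cv2.resize(t["pixels"][150:330,250:460],None,fx=2,fy=2)
cv2.imwrite("pics/a3.png",np.hstack([a,b]))
E
```

```text
(no output)
```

View pics/a3.png

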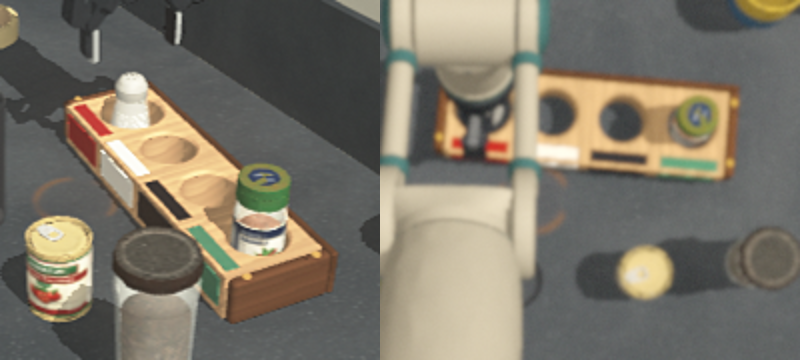

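The green jar stands seated in the green bore, and the open fingers straddle the salt shaker. I'll go down and close.

Call:
move_arm --steps '[0,0,0,0.0003,-0.0005,-0.02,1,0,0,0,0.0003,-0.0005,-0.04,1,0,0,0,0.0003,-0.0005,-0.05,1,0,0,0,0.0003,-0.0005,-0.051,1,0,0,0,0.0003,-0.0005,-0.051,-1,0,0,0,0.0003,-0.0005,-0.051,-1,0,0,0,0.0003,-0.0005,-0.051,-1,0,0,0,0.0003,-0.0005,-0.051,-1,0,0,0,0.0003,-0.0005,-0.051,-1,0,0,0,0.0003,-0.0005,-0.051,-1]'

```text
clock: 9.4
position: [0.6434, 0.0436, 0.0705]
ee_rot: [0.0, 0.743, 0.669, 0.001]
contact_force: [-0.6, 0.2, 6.2]
width: 0.0328
gripper_force: 39.0
```

The width is 33 mm, so the pads hold the shaker's narrow top. I'll lift slowly inside the bore and look.

Call:
move_arm --steps '[0,0,0,0.0003,0.0003,0.003,-1,0,0,0,0.0003,0.0003,0.006,-1,0,0,0,0.0003,0.0003,0.009,-1,0,0,0,0.0003,0.0003,0.012,-1,0,0,0,0.0003,0.0003,0.016,-1,0,0,0,0.0003,0.0003,0.02,-1,0,0,0,0.0003,0.0003,0.024,-1,0,0,0,0.0003,0.0003,0.028,-1,0,0,0,0.0003,0.0003,0.032,-1,0,0,0,0.0003,0.0003,0.035,-1]'

```text
clock: 10.4
position: [0.6434, 0.0438, 0.1048]
ee_rot: [0.0, 0.743, 0.669, 0.0]
contact_force: [-0.4, 0.1, -1.2]
width: 0.0328
gripper_force: 38.6
```

```bash
python3 - <<'E'
from h import *
s=manip.get_image("side")
cv2.imwrite("pics/a4.png",cv2.resize(s["pixels"][150:300,290:450],None,fx=4,fy=4))
E
```

```text
(no output)
```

View pics/a4.png

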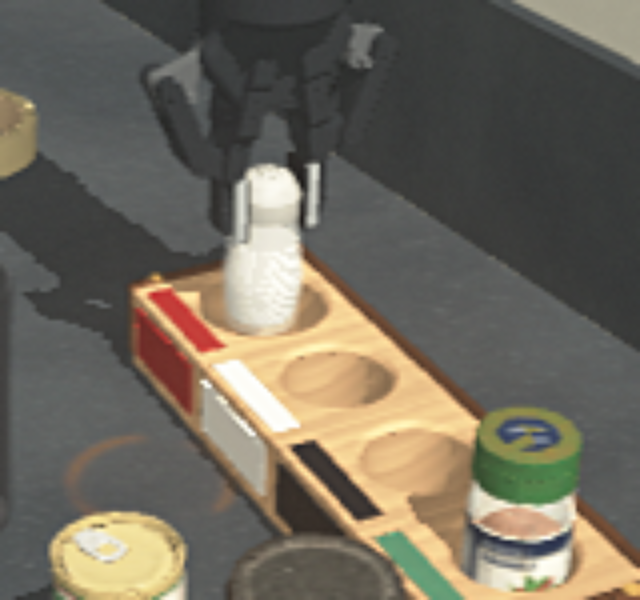

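The shaker hangs upright by its neck. I'll lift it clear and carry it to the white bore, then lower it.

Call:
move_arm --steps '[0,0,0,0.0003,0.0003,0.012,-1,0,0,0,0.0003,0.0003,0.024,-1,0,0,0,0.0003,0.0003,0.033,-1,0,0,0,-0.001,-0.01,0.035,-1,0,0,0,-0.003,-0.025,0.035,-1,0,0,0,-0.005,-0.042,0.035,-1,0,0,0,-0.007,-0.058,0.035,-1,0,0,0,-0.008,-0.07,0.035,-1,0,0,0,-0.0085,-0.0755,0.035,-1,0,0,0,-0.0087,-0.0765,0.035,-1]'

```text
clock: 11.45
position: [0.6345, -0.0339, 0.1391]
ee_rot: [-0.0, 0.744, 0.668, -0.0]
contact_force: [0.2, -0.4, -0.6]
width: 0.0329
gripper_force: 38.7
```

Call:
move_arm --steps '[0,0,0,0.0003,0.0003,-0.008,-1,0,0,0,0.0003,0.0003,-0.016,-1,0,0,0,0.0003,0.0003,-0.024,-1,0,0,0,0.0003,0.0003,-0.032,-1,0,0,0,0.0003,0.0003,-0.04,-1,0,0,0,0.0003,0.0003,-0.048,-1,0,0,0,0.0003,0.0003,-0.055,-1,0,0,0,0.0003,0.0003,-0.061,-1,0,0,0,0.0003,0.0003,-0.066,-1,0,0,0,0.0003,0.0003,-0.068,-1]'

```text
clock: 12.45
position: [0.6346, -0.0324, 0.0707]
ee_rot: [-0.0, 0.744, 0.669, -0.0]
contact_force: [-0.3, 0.7, -1.2]
width: 0.0332
gripper_force: 38.7
```

Call:
move_arm --steps '[0,0,0,0.0003,0.0003,-0.0005,-0.4,0,0,0,0.0003,0.0003,-0.0005,0,0,0,0,0.0003,0.0003,-0.0005,1,0,0,0,0.0003,0.0003,-0.0005,1,0,0,0,0.0003,0.0003,-0.0005,1,0,0,0,0.0003,0.0003,0.01,1,0,0,0,0.0003,0.0003,0.03,1,0,0,0,0.0003,0.0003,0.055,1,0,0,0,0.0003,0.0003,0.08,1,0,0,0,0.0003,0.0003,0.095,1]'

```text
clock: 13.45
position: [0.6362, -0.0323, 0.1695]
ee_rot: [0.002, 0.743, 0.669, 0.001]
contact_force: [1.1, 0.8, -0.8]
width: 0.0851
gripper_force: 0.0
```

Call:
move_arm --steps '[0,0,0,-0.02,-0.01,0.005,1,0,0,0,-0.05,-0.026,0.005,1,0,0,0,-0.085,-0.044,0.005,1,0,0,0,-0.12,-0.062,0.005,1,0,0,0,-0.15,-0.078,0.003,1,0,0,0,-0.17,-0.088,0,1,0,0,0,-0.18,-0.094,-0.01,1,0,0,0,-0.185,-0.097,-0.03,1,0,0,0,-0.185,-0.097,-0.05,1,0,0,0,-0.185,-0.097,-0.06,1]'

```text
clock: 14.45
position: [0.4494, -0.1291, 0.1059]
ee_rot: [-0.0, 0.744, 0.669, -0.0]
contact_force: [0.4, 0.2, 0.0]
width: 0.0855
gripper_force: 0.0
```

```bash
python3 - <<'E'
from h import *
s=manip.get_image("side")
cv2.imwrite("pics/a5.png",cv2.resize(s["pixels"][170:390,250:470],None,fx=2.7,fy=2.7))
E
```

```text
(no output)
```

View pics/a5.png

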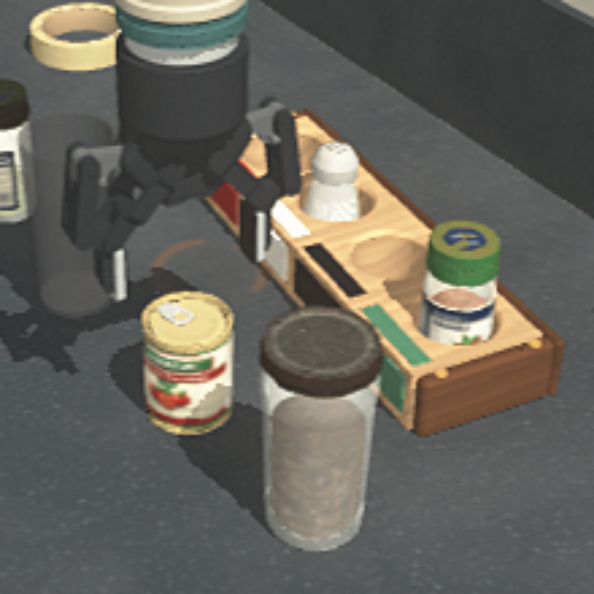

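The salt shaker stands in the white bore and the green jar in green. The open fingers straddle the tin (190,310), so I'll descend and grip.

Call:
move_arm --steps '[0,0,0,0.0003,-0.0003,-0.015,1,0,0,0,0.0003,-0.0003,-0.03,1,0,0,0,0.0003,-0.0003,-0.039,1,0,0,0,0.0003,-0.0003,-0.042,1,0,0,0,0.0003,-0.0003,-0.042,-1,0,0,0,0.0003,-0.0003,-0.042,-1,0,0,0,0.0003,-0.0003,-0.042,-1,0,0,0,0.0003,-0.0003,-0.042,-1,0,0,0,0.0003,-0.0003,-0.042,-1,0,0,0,0.0003,-0.0003,-0.042,-1]' --squeeze 45

```text
clock: 15.5
position: [0.4506, -0.1295, 0.0652]
ee_rot: [0.0, 0.743, 0.669, 0.0]
contact_force: [-2.3, 0.3, 5.3]
width: 0.056
gripper_force: 47.6
```

Call:
move_arm --steps '[0,0,0,0.0003,0.0003,0.01,-1,0,0,0,0.0003,0.0003,0.03,-1,0,0,0,0.0003,0.0003,0.055,-1,0,0,0,0.001,0.001,0.085,-1,0,0,0,0.005,0.004,0.11,-1,0,0,0,0.02,0.018,0.12,-1,0,0,0,0.045,0.04,0.12,-1,0,0,0,0.072,0.065,0.12,-1,0,0,0,0.098,0.09,0.12,-1,0,0,0,0.125,0.114,0.12,-1]'

```text
clock: 16.5
position: [0.5763, -0.0142, 0.1848]
ee_rot: [0.0, 0.743, 0.669, 0.0]
contact_force: [1.2, -0.6, -1.5]
width: 0.056
gripper_force: 48.3
```

Call:
move_arm --steps '[0,0,0,0.02,0.018,-0.0005,-1,0,0,0,0.038,0.035,-0.0005,-1,0,0,0,0.053,0.049,-0.0005,-1,0,0,0,0.062,0.058,-0.0005,-1,0,0,0,0.0665,0.062,-0.0005,-1,0,0,0,0.0675,0.0625,-0.01,-1,0,0,0,0.0675,0.0625,-0.025,-1,0,0,0,0.0675,0.0625,-0.04,-1,0,0,0,0.0675,0.0625,-0.05,-1,0,0,0,0.0675,0.0625,-0.055,-1]'

```text
clock: 17.5
position: [0.6416, 0.0464, 0.1279]
ee_rot: [-0.001, 0.744, 0.668, -0.001]
contact_force: [0.1, 0.4, -2.0]
width: 0.0562
gripper_force: 48.3
```

Call:
move_arm --steps '[0,0,0,0.001,0.0003,-0.007,-1,0,0,0,0.001,0.0003,-0.014,-1,0,0,0,0.001,0.0003,-0.021,-1,0,0,0,0.001,0.0003,-0.028,-1,0,0,0,0.001,0.0003,-0.035,-1,0,0,0,0.001,0.0003,-0.042,-1,0,0,0,0.001,0.0003,-0.049,-1,0,0,0,0.001,0.0003,-0.055,-1,0,0,0,0.001,0.0003,-0.06,-1,0,0,0,0.001,0.0003,-0.062,-1]'

```text
clock: 18.5
position: [0.6437, 0.0474, 0.0666]
ee_rot: [-0.0, 0.743, 0.669, -0.0]
contact_force: [-0.8, -0.4, -2.2]
width: 0.056
gripper_force: 48.3
```

Call:
move_arm --steps '[0,0,0,-0.0003,-0.0003,-0.001,-1,0,0,0,-0.0003,-0.0003,-0.001,-0.2,0,0,0,-0.0003,-0.0003,-0.001,1,0,0,0,-0.0003,-0.0003,-0.001,1,0,0,0,-0.0003,-0.0003,-0.001,1,0,0,0,-0.0003,-0.0003,-0.0005,1,0,0,0,-0.0003,-0.0003,0.02,1,0,0,0,-0.0003,-0.0003,0.05,1,0,0,0,-0.0003,-0.0003,0.08,1,0,0,0,-0.0003,-0.0003,0.1,1]'

```text
clock: 19.5
position: [0.6446, 0.0471, 0.1699]
ee_rot: [0.001, 0.743, 0.669, 0.001]
contact_force: [0.8, 0.1, 0.6]
width: 0.0852
gripper_force: 0.0
```

Call:
move_arm --steps '[0,0,0,-0.02,0.01,0.005,1,0,0,0,-0.05,0.026,0.005,1,0,0,0,-0.085,0.044,0.005,1,0,0,0,-0.12,0.062,0.005,1,0,0,0,-0.15,0.077,0.005,1,0,0,0,-0.175,0.089,0.004,1,0,0,0,-0.189,0.096,0,1,0,0,0,-0.194,0.099,-0.01,1,0,0,0,-0.194,0.099,-0.02,1,0,0,0,-0.194,0.099,-0.03,1]'

```text
clock: 20.5
position: [0.4508, 0.1458, 0.1363]
ee_rot: [0.0, 0.744, 0.669, 0.0]
contact_force: [0.9, -0.5, -0.3]
width: 0.085
gripper_force: 0.0
```

```bash
python3 - <<'E'
from h import *
s=manip.get_image("side")
cv2.imwrite("pics/a6.png",cv2.resize(s["pixels"][150:350,220:460],None,fx=2.7,fy=2.7))
E
```

```text
(no output)
```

View pics/a6.png

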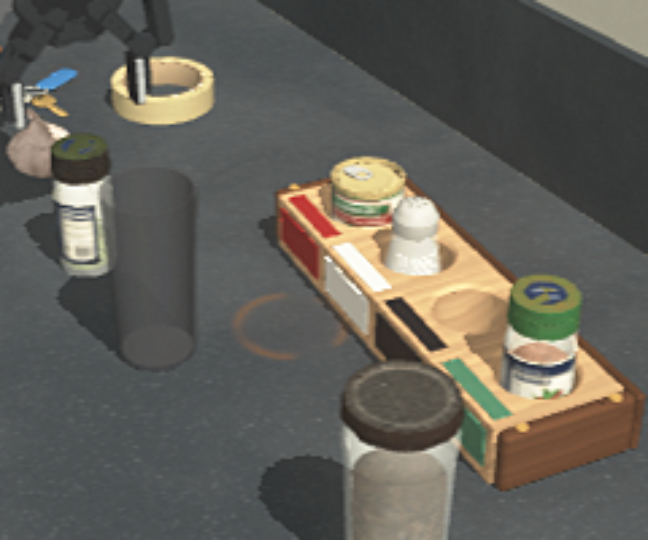

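The tin is seated in red and the salt shaker in white. The fingers straddle the black jar (80,160), so I'll descend and grip.

Call:
move_arm --steps '[0,0,0,-0.001,0.0003,-0.02,1,0,0,0,-0.001,0.0003,-0.04,1,0,0,0,-0.001,0.0003,-0.055,1,0,0,0,-0.001,0.0003,-0.058,1,0,0,0,-0.001,0.0003,-0.058,-1,0,0,0,-0.001,0.0003,-0.058,-1,0,0,0,-0.001,0.0003,-0.058,-1,0,0,0,-0.001,0.0003,-0.058,-1,0,0,0,-0.001,0.0003,-0.058,-1,0,0,0,-0.001,0.0003,-0.058,-1]' --squeeze 40

```text
clock: 21.55
position: [0.4493, 0.1465, 0.0801]
ee_rot: [0.001, 0.743, 0.669, 0.001]
contact_force: [-0.1, -0.4, 5.0]
width: 0.0429
gripper_force: 40.6
```

Call:
move_arm --steps '[0,0,0,0.0003,0.0003,0.01,-1,0,0,0,0.0003,0.0003,0.03,-1,0,0,0,0.0003,0.0003,0.055,-1,0,0,0,0.001,0.0003,0.085,-1,0,0,0,0.005,-0.004,0.11,-1,0,0,0,0.015,-0.018,0.12,-1,0,0,0,0.035,-0.045,0.12,-1,0,0,0,0.058,-0.08,0.12,-1,0,0,0,0.08,-0.115,0.12,-1,0,0,0,0.1,-0.145,0.12,-1]'

```text
clock: 22.55
position: [0.5492, -0.0002, 0.1996]
ee_rot: [0.0, 0.744, 0.669, -0.0]
contact_force: [-0.4, -0.3, -0.4]
width: 0.0432
gripper_force: 40.8
```

Call:
move_arm --steps '[0,0,0,0.018,-0.026,0.0005,-1,0,0,0,0.036,-0.052,0.0005,-1,0,0,0,0.053,-0.076,0.0005,-1,0,0,0,0.066,-0.096,0.0005,-1,0,0,0,0.074,-0.108,0.0005,-1,0,0,0,0.077,-0.112,-0.005,-1,0,0,0,0.077,-0.112,-0.018,-1,0,0,0,0.077,-0.112,-0.033,-1,0,0,0,0.077,-0.112,-0.045,-1,0,0,0,0.077,-0.112,-0.055,-1]'

```text
clock: 23.55
position: [0.6244, -0.1094, 0.1427]
ee_rot: [-0.001, 0.743, 0.669, -0.001]
contact_force: [0.4, 0.0, -1.0]
width: 0.0429
gripper_force: 40.8
```

Call:
move_arm --steps '[0,0,0,0.0003,-0.0003,-0.007,-1,0,0,0,0.0003,-0.0003,-0.014,-1,0,0,0,0.0003,-0.0003,-0.021,-1,0,0,0,0.0003,-0.0003,-0.028,-1,0,0,0,0.0003,-0.0003,-0.035,-1,0,0,0,0.0003,-0.0003,-0.042,-1,0,0,0,0.0003,-0.0003,-0.049,-1,0,0,0,0.0003,-0.0003,-0.056,-1,0,0,0,0.0003,-0.0003,-0.062,-1,0,0,0,0.0003,-0.0003,-0.064,-1]'

```text
clock: 24.55
position: [0.6256, -0.1109, 0.0801]
ee_rot: [-0.0, 0.743, 0.669, -0.0]
contact_force: [-3.4, -0.3, 8.9]
width: 0.0433
gripper_force: 41.6
```

Call:
move_arm --steps '[0,0,0,0.0003,-0.0003,0.0005,-0.2,0,0,0,0.0003,-0.0003,0.0005,0.3,0,0,0,0.0003,-0.0003,0.0005,1,0,0,0,0.0003,-0.0003,0.0005,1,0,0,0,0.0003,-0.0003,0.0005,1,0,0,0,0.0003,-0.0003,0.0005,1,0,0,0,0.0003,-0.0003,0.02,1,0,0,0,0.0003,-0.0003,0.05,1,0,0,0,0.0003,-0.0003,0.08,1,0,0,0,0.0003,-0.0003,0.11,1]'

```text
clock: 25.55
position: [0.6261, -0.1112, 0.1913]
ee_rot: [-0.0, 0.743, 0.669, -0.0]
contact_force: [0.7, 0.0, 0.2]
width: 0.0854
gripper_force: 0.0
```

Call:
move_arm --steps '[0,0,0,-0.01,0.02,0.02,1,0,0,0,-0.03,0.05,0.04,1,0,0,0,-0.05,0.085,0.05,1,0,0,0,-0.07,0.12,0.05,1,0,0,0,-0.09,0.155,0.05,1,0,0,0,-0.11,0.19,0.05,1,0,0,0,-0.13,0.22,0.05,1,0,0,0,-0.145,0.24,0.05,1,0,0,0,-0.15,0.25,0.05,1,0,0,0,-0.151,0.251,0.05,1]'

```text
clock: 26.55
position: [0.475, 0.1405, 0.2406]
ee_rot: [0.0, 0.743, 0.669, 0.0]
contact_force: [0.1, 0.1, 0.5]
width: 0.0851
gripper_force: 0.0
```

```bash
python3 - <<'E'
from h import *
s=manip.get_image("side");t=manip.get_image("top")
a=cv2.resize(s["pixels"][170:390,220:470],None,fx=1.6,fy=1.6);b=cv2.resize(t["pixels"][150:370,210:460],None,fx=1.6,fy=1.6)
cv2.imwrite("pics/a7.png",np.hstack([a,b]))
E
```

```text
(no output)
```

View pics/a7.png

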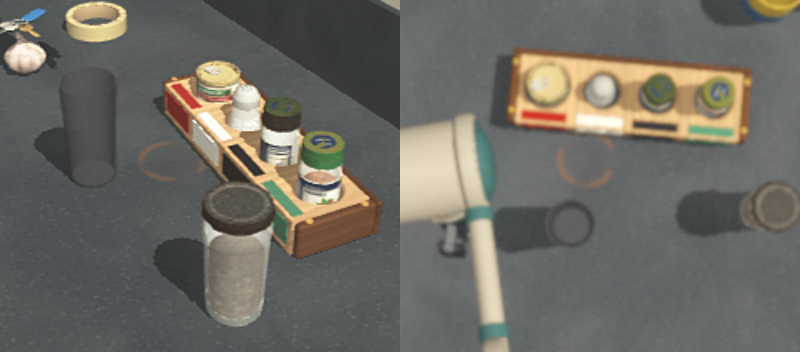

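All four stand upright in their own bores: tin in red, salt shaker in white, black jar in black, green jar in green. The bystanders haven't moved and the gripper is clear, so I'm handing it in.

```bash
python3 -c "
from rig import manip
print(manip.sign_off())"
```

```text
the job is handed in; nothing more can be done
None
```

All four condiments stand upright in their own bores, the coffee jar, smoked glass and garlic were left where they stood, and the job was handed in at about 27 s (limit 72 s).

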